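# Finger along a row of sprung stems

### The arm

A 6-joint arm with a two-finger parallel gripper is mounted at the origin on the work surface. World frame = base frame: x ahead of the robot, y to its left, z up, the work surface at z = 0. Lengths are in mm, angles in rad, forces in N, time in s.
With the tool pointing down it reaches from about 250 to 850 mm from the base axis. Payload 12.5 kg.
Tool frame: the origin (TCP) lies between the finger pads; the fingertips stand 14 mm ahead of it and the grasp point (between the pads) lies 5 mm behind it; z points along the fingers, y is the line along which they close (so a half turn about z gives the same grasp; the last joint's range is limited). The gripper opens to 93 mm and grips with 3 to 60 N. Pads are 15 mm wide; open, the fingers measure 128 mm over their backs; the gripper's body (75 mm by 188 mm) begins 65 mm behind the grasp point.
Start: joints at [-1.387, 0.351, 1.652, -0, 1.139, -0.085], TCP at [146.086, -530.229, 232.633] pointing down, gripper open.
Joint ranges: [-2.75, 2.75], [-0.79, 2.1], [0.01, 2.65], [-1.57, 4.71], [0.07, 3.14], [-2.87, 2.87]. Speed limits (rad/s): [2.22, 2.22, 2.79, 3.14, 3.14, 3.14].

### API

Orientations are given as a 3x3 rotation matrix whose columns are the frame's x, y, z axes.
In Python, from station import env, grab_frame, calibration gives the robot as it stands. The module is installed in compiled form; this text tells all that it offers.
- The arm moves only by the tool step_arm, never from a script. Its argument "series" is text: rows parted by semicolons, each of 5 numbers parted by spaces: the closure, from 0 (fully open) to 1 (shut), then the shift along the tool's x, y, z in cm, then the turn about the tool's z in rad. A call has 1 to 20 rows; each row shifts and turns the commanded pose from where the row before left it, along the tool's axes as they then stand; what a row does not reach is not made up. A row lasts 1/10 s, in which the tool goes at most 50 mm and 8.59 degrees, less where a joint would pass 70% of its speed; a pose out of reach is approached as far as the arm can. A call with a gripper value outside its range is refused whole. The fingers move at their own pace and stop on an object; the grip force is fixed at half the most. Time passes only in rows, so rows that do not move let the fingers close. It gives the time, the measured TCP pose, the force, the opening and the grip force at its end, in the units of the state.
- env.state(): the state, without advancing time (a new reading comes with each control period).
- grab_frame(name): name is "scene" or "side" or "wrist"; returns the picture (480x640x3 uint8, red, green, blue); there is no depth.
- calibration(name): a dict with "camera_matrix" (3x3 intrinsics, pixels), "eye" and "rotation" of the camera in the world. Camera axes: x right, y down, z forward; pixel columns grow to the right and rows downward; lengths in mm; the calibration is good to about 2 mm. A picture is of the moment at which its call begins: read the wrist's pose just before it. calibration takes no time and is no camera call; for the wrist camera it gives the pose at the moment of the call.
- env.finish_job(): hands the job in; it is judged then, once.
The state is a dict: "time": time; "q": joint angles; "joint_vel": joint speeds; "effort": joint torques, N m; "position": TCP position; "tcp_rot": TCP orientation; "force": force on the tool from outside, world axes, zero at the start; "torque": the same for the moment, N m; "opening": finger opening in mm; "gripper_force": force on a finger pad.
Only numpy, scipy, OpenCV 4.12 (cv2) and the standard library are available. Lean on these libraries where they do the work, as an engineer would, in place of code of your own. Each camera call takes 0.05 s, during which the arm holds its last target. There are 200 camera calls.

### The job

Check that the five sprung flanged stems on the fixture move freely: with the fingertips go along the row from the stem next to the tall round post to the stem next to the low square block, dipping each head in turn, one at a time, lightly by about half a centimetre and letting it spring back before the next. Touch gently: do not push a stem down onto its stop, do not pull one up, and do not disturb the loose parts, box and brush around the fixture. Finish clear of everything with all the stems up.

Things in the scene. Friction and masses are not known exactly. Their poses are not given: they have to be found in the camera images.
- fixture: checking fixture: a fixed dark steel plate 96 x 310 x 16 mm flat on the bench carrying a slightly bowed row of five sprung stems about 46 mm apart. Origin: centre of its underside (bench level); y axis along the row, x across it, z up.
- head_a (a point): top centre of the domed head of stem a (moves with the stem); at rest x 11.0, y 90, z 60 mm in the fixture's frame. Each stem is a bright steel mushroom head 26 mm across (rim 7.5 mm below its top, sloping up to a nearly flat middle 8 mm across) on an 8 mm stem with a coil spring, in an aluminium collar 23 mm across whose top is 32 mm above the bench. Order along the row: a, b, c, d, e.
- head_b (a point): top centre of the domed head of stem b (moves with the stem); at rest x -5.5, y 45, z 60 mm in the fixture's frame. Same shape as stem a.
- head_c (a point): top centre of the domed head of stem c (moves with the stem); at rest x -11.0, y 0, z 60 mm in the fixture's frame. Same shape as stem a.
- head_d (a point): top centre of the domed head of stem d (moves with the stem); at rest x -5.5, y -45, z 60 mm in the fixture's frame. Same shape as stem a.
- head_e (a point): top centre of the domed head of stem e (moves with the stem); at rest x 11.0, y -90, z 60 mm in the fixture's frame. Same shape as stem a.
- stem_a (a joint): how far stem a is pushed down (m): 0 at rest, positive down, solid stop at 0.012, negative if pulled up. Spring 0.4 N per mm (about 2 N at 5 mm); it springs straight back when let go.
- stem_b (a joint): how far stem b is pushed down (m): 0 at rest, positive down, solid stop at 0.012, negative if pulled up. Spring 0.4 N per mm (about 2 N at 5 mm); it springs straight back when let go.
- stem_c (a joint): how far stem c is pushed down (m): 0 at rest, positive down, solid stop at 0.012, negative if pulled up. Spring 0.4 N per mm (about 2 N at 5 mm); it springs straight back when let go.
- stem_d (a joint): how far stem d is pushed down (m): 0 at rest, positive down, solid stop at 0.012, negative if pulled up. Spring 0.4 N per mm (about 2 N at 5 mm); it springs straight back when let go.
- stem_e (a joint): how far stem e is pushed down (m): 0 at rest, positive down, solid stop at 0.012, negative if pulled up. Spring 0.4 N per mm (about 2 N at 5 mm); it springs straight back when let go.
- post: upright round steel post, 16 mm thick on a 24 mm foot, 82 mm tall, standing fixed on the plate beyond one end of the row (either end), about 42 mm from the last stem there; its top is 98 mm above the bench. It marks the end to begin at. Origin: centre of its foot.
- block: low square steel block 32 x 26 x 18 mm fixed on the plate beyond the other end of the row; top 34 mm above the bench. It marks the end to finish at. Origin: centre of its underside.
- part_1: loose aluminium flanged part standing flange down, stem up: flange 42 mm across, stem 14 mm, 65 mm tall, 60 g. Bystander between the fixture and the robot. Origin: centre of its underside.
- part_2: another loose flanged part, same as part_1. Bystander.
- bin: loose small yellow parts box with green lid, 126 x 106 x 72 mm, 0.6 kg, near the -y end of the fixture. Bystander. Origin: centre of its underside.
- brush: loose bench brush lying behind the fixture (further from the robot), 200 mm long, 42 mm wide, 20 mm high. Bystander. Origin: near its middle, on its underside; x axis along it towards the bristles.

How it is judged:
By the outcome, as a careful person would: the job done as asked, in the order asked, and still so for the second after the job is handed in, with the robot touching nothing.
It also fails if it takes over 51 s, if anything falls off the work surface, if the arm or the gripper's body presses on something with over 40 N, if the wrist force passes 120 N, or if a joint passes its speed limit or range.

## Working session

There is one attempt and no reset: what is moved stays moved. The work goes in short steps, Python scripts to look and compute and a tool call to move; the robot and the scene stay as the last step left them, time stands still between calls to the robot, and variables do not carry over. Pictures are saved under pics/ and viewed, at most 10 in all, crops included, and the job is handed in when it is done.

Besides the shell and the picture viewer there is one more tool, called after "Call:" as name(argument=value, ...), one argument or row to a line, values as JSON. step_arm: Moves the arm, as the interface text tells. Its arguments: {"type":"object","properties":{"series":{"type":"string"}},"required":["series"]}

```bash
mkdir -p pics
python3 - <<'E'
from station import env, grab_frame, calibration
import cv2,numpy as np
for n in("scene","side"):
    cv2.imwrite(f"pics/{n}0.png",grab_frame(n)[:,:,::-1]); c=calibration(n); print(n,c["camera_matrix"],c["eye"],c["rotation"])
s=env.state();print(s["time"],s["position"],s["tcp_rot"],s["force"],s["opening"])
E
```

```text
scene [[499.48360563   0.         317.09984121]
 [  0.         499.48360563 248.05612873]
 [  0.           0.           1.        ]] [1211.41683618  -50.90066721  866.88008027] [[ 0.06354392  0.78968164 -0.61021724]
 [ 0.99782135 -0.0611425   0.02478195]
 [-0.01774036 -0.61046254 -0.79184643]]
side [[566.39544978   0.         315.24449678]
 [  0.         566.39544978 247.69086542]
 [  0.           0.           1.        ]] [ 415.4311608  -620.95144637  731.94542778] [[ 0.95594113 -0.20133944  0.21363285]
 [-0.29301255 -0.69878104  0.65257084]
 [ 0.01789434 -0.68641641 -0.72698852]]
0.1 [ 146.03582946 -529.96706539  232.16819498] [[ 9.64073703e-01  2.65634796e-01 -2.26069208e-04]
 [ 2.65634888e-01 -9.64073174e-01  1.01042838e-03]
 [ 5.04576772e-05 -1.03417930e-03 -9.99999464e-01]] [ 0.37377302 -0.22598154  0.02750637] 92.90748180004326
```

View pics/scene0.png

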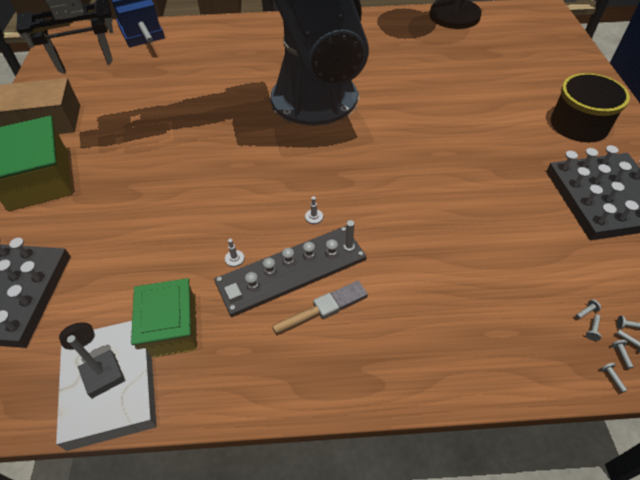

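View pics/side0.png

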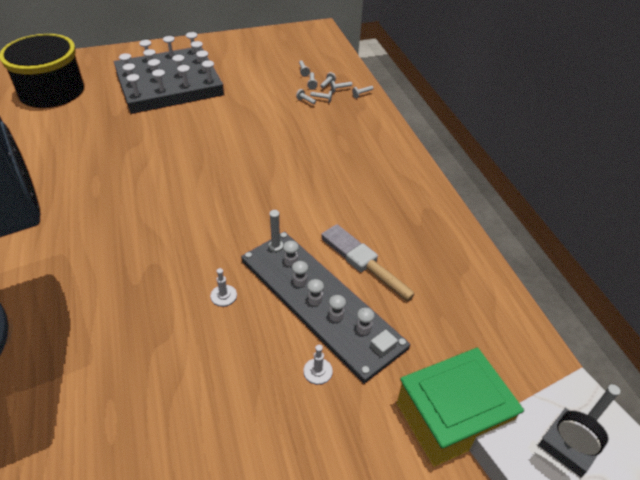

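The post stands at the scene view's right end (350,235), which is +y, and the block at (233,291). The row therefore goes from the +y stem to the -y stem. I'll enlarge both views for exact pixels.

Run:
```python
import cv2
a=cv2.imread("pics/scene0.png")[215:320,210:375];b=cv2.imread("pics/side0.png")[200:385,235:415]
cv2.imwrite("pics/sc1.png",cv2.resize(a,None,fx=4.8,fy=4.8,interpolation=cv2.INTER_CUBIC))
cv2.imwrite("pics/si1.png",cv2.resize(b,None,fx=3.2,fy=3.2,interpolation=cv2.INTER_CUBIC))
```

```text
(no output)
```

View pics/sc1.png

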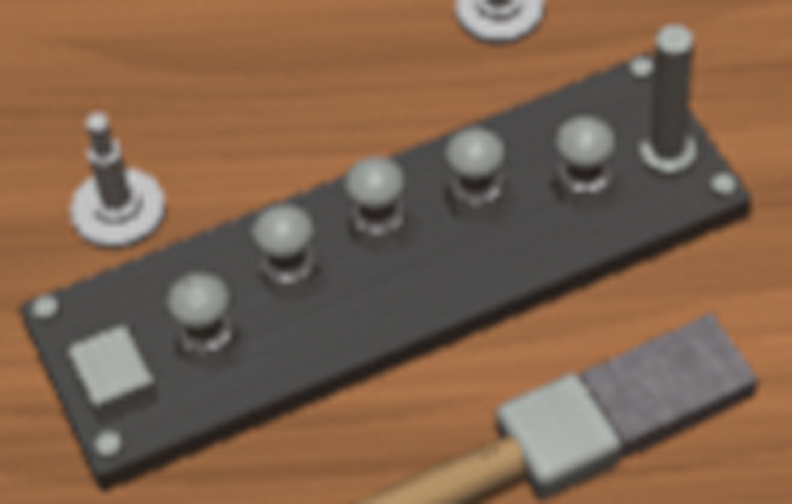

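View pics/si1.png

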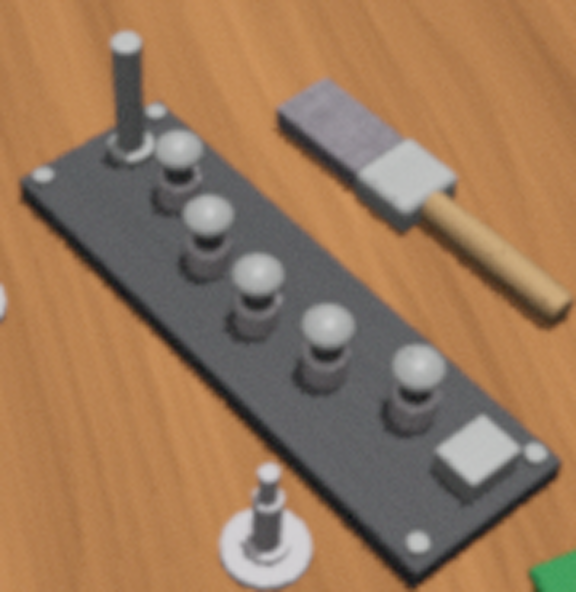

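```bash
cat > h.py <<'E'
import numpy as np
from scipy.optimize import least_squares
from station import calibration
H=np.array([[11,90],[-5.5,45],[-11,0],[-5.5,-45],[11,-90.]])
sc=np.array([[585,141],[475,154],[374,184],[283,231],[198,299]])/4.8+[210,215]-.4
si=np.array([[178,150],[208,217],[257,275],[328,327],[418,368]])/3.2+[235,200]-.35
C={n:calibration(n) for n in("scene","side")}
def proj(n,P):
    c=C[n];p=(P-c["eye"])@np.array(c["rotation"]);p=p@np.array(c["camera_matrix"]).T
    return p[:,:2]/p[:,2:]
def place(p,flip,z=55.):
    h=-H[::-1] if flip else H
    c,s=np.cos(p[2]),np.sin(p[2]); return np.c_[h@np.array([[c,s],[-s,c]])+p[:2],np.full(5,z)]
E
python3 - <<'E'
from h import *
from station import env
for flip in(0,1):
  for use in(("scene",),("side",),("scene","side")):
    f=lambda p:np.concatenate([(proj(n,place(p,flip))-(sc if n=="scene" else si)).ravel() for n in use])
    r=min((least_squares(f,[550,-60,a]) for a in(-.3,2.8)),key=lambda r:r.cost)
    print(flip,use,r.x.round(3),"rms",np.sqrt(np.mean(r.fun**2)).round(2))
    if len(use)==2: print(place(r.x,flip).round(1), r.fun.round(1)) 
R=env.state()["tcp_rot"];print(np.arctan2(R[1,0],R[0,0]))
E
```

```text
0 ('scene',) [ 6.02883e+02 -8.19840e+01  4.01000e-01] rms 0.21
0 ('side',) [ 6.00521e+02 -8.62710e+01  4.01000e-01] rms 0.18
0 ('scene', 'side') [ 6.01376e+02 -8.41480e+01  4.00000e-01] rms 0.85
[[ 576.4    3.    55. ]
 [ 578.8  -44.8   55. ]
 [ 591.2  -88.4   55. ]
 [ 613.8 -127.7   55. ]
 [ 646.6 -162.8   55. ]] [-0.9 -0.3 -1.  -0.7 -1.  -0.9 -1.2 -0.6 -1.3 -0.2  0.1 -1.1  0.1 -1.5
  0.2 -1.  -0.1 -1.2  0.2 -1. ]
1 ('scene',) [ 6.02756e+02 -8.20420e+01  3.98000e-01] rms 5.16
1 ('side',) [ 6.00622e+02 -8.60500e+01  4.26000e-01] rms 7.55
1 ('scene', 'side') [ 6.01408e+02 -8.40460e+01  4.15000e-01] rms 6.52
[[ 555.    -6.1   55. ]
 [ 588.3  -40.7   55. ]
 [ 611.5  -79.6   55. ]
 [ 624.6 -123.    55. ]
 [ 627.7 -170.8   55. ]] [ -6.1  -8.1   1.2   2.8   3.6   6.8   1.1   3.6  -5.1  -7.8 -11.1   5.4
   5.   -4.6  10.9  -7.9   5.7  -5.1  -9.9   6.2]
0.2688624098611223
```

The fit is unambiguous: rms 0.2 px per view, and stem a is at the post end. The two views differ by about 4 mm, which is in line with the stated calibration. I'll move above stem a with the gripper shut and the tool aligned to the fixture.

Call:
step_arm(
  series="1 0 0 0 -0.131; 1 1.5 -0.8 0 0; 1 3 -1.6 0 0; 1 3.3 -1.75 0 0; 1 3.3 -1.75 0 0; 1 3.3 -1.75 0 0; 1 3.3 -1.75 0 0; 1 3.3 -1.75 0 0; 1 3.3 -1.75 0 0; 1 3.3 -1.75 0 0; 1 3.3 -1.75 0 0; 1 3.3 -1.75 0 0; 1 3.3 -1.75 0 0; 1 3.3 -1.75 0 0; 1 3.3 -1.75 0 0; 1 3.3 -1.75 0 0; 1 3.3 -1.75 0 0; 1 3.3 -1.75 0 0; 1 3 -1.6 0 0; 1 1.5 -0.8 0 0",
)

```text
time: 2.1
position: [564.6, -13.8, 232.3]
tcp_rot: [[0.922, 0.388, -0.0], [0.388, -0.922, 0.0], [-0.0, -0.0, -1.0]]
force: [-0.2, -1.3, 0.3]
opening: 0.3
gripper_force: 0.0
```

Run:
```python
from station import env, grab_frame, calibration
import cv2,numpy as np
from h import *
s=env.state();R=np.array(s["tcp_rot"]);c=calibration("wrist");C["wrist"]=c
cv2.imwrite("pics/w1.png",grab_frame("wrist")[:,:,::-1])
print(s["time"],s["position"],s["force"],s["opening"]);print(R.round(4))
P=place([601.4,-84.1,.4],0,60);print((P-s["position"])@R);print(proj("wrist",place([601.4,-84.1,.4],0,55)).round(1)); print(c)
```

```text
2.1 [564.60135063 -13.80063342 232.34923056] [-0.24245287 -1.32088764  0.27356741] 0.29213297483856193
[[ 9.216e-01  3.883e-01 -3.000e-04]
 [ 3.883e-01 -9.216e-01  4.000e-04]
 [-2.000e-04 -5.000e-04 -1.000e+00]]
[[ 17.5337395  -10.85936172 172.3514504 ]
 [  1.09054817  34.16142356 172.33268038]
 [ -4.35265208  79.16832463 172.31202795]
 [  1.20413875 124.16134151 172.28949311]
 [ 17.76092066 169.14047419 172.26507585]]
[[310.1 193.3]
 [365.5 213.2]
 [420.2 219.7]
 [475.7 213.1]
 [533.6 192.9]]
{'camera_matrix': array([[412.4177266 ,   0.        , 323.84551021],
       [  0.        , 412.4177266 , 235.29759467],
       [  0.        ,   0.        ,   1.        ]]), 'eye': array([633.45815387,  14.74689912, 384.23825768]), 'rotation': array([[ 3.87755545e-01, -8.87527975e-01, -2.48876938e-01],
       [-9.21761806e-01, -3.73617891e-01, -1.03753771e-01],
       [-9.00502187e-04,  2.69636356e-01, -9.62961798e-01]])}
```

View pics/w1.png

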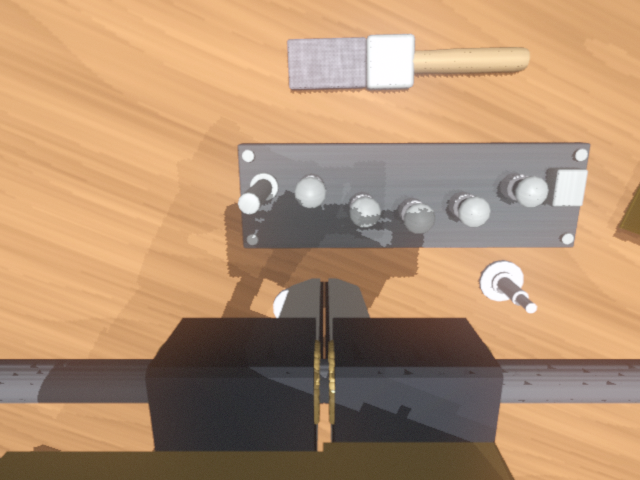

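The wrist picture shows heads a to e at about (310,192), (364,211), (418,217), (471,211) and (531,191). The post is at the left by a and the block at the right by e, and there is an offset of about 1.5 mm from the prediction. I'll take the average of the three views, (+0.8, +0.8) mm in the fixture frame, and hover over a.

Call:
step_arm(
  series="1 1.83 -1.17 0 0; 1 0 0 1 0; 1 0 0 2 0; 1 0 0 2 0; 1 0 0 2 0; 1 0 0 2 0; 1 0 0 2 0; 1 0 0 1.5 0; 1 0 0 1 0; 1 0 0 0.8 0; 1 0 0 0.3 0; 1 0 0 0 0; 1 0 0 0 0",
)

```text
time: 3.45
position: [576.7, 1.4, 87.2]
tcp_rot: [[0.921, 0.389, 0.001], [0.389, -0.921, -0.0], [0.001, 0.0, -1.0]]
force: [0.0, 0.7, 0.5]
opening: 0.4
gripper_force: 0.0
```

Run:
```python
from station import env, grab_frame
import cv2
from h import *
s=env.state();R=np.array(s["tcp_rot"]);print(s["time"],s["position"],s["force"])
print(((place([601.8,-83.05,.4],0,60)-s["position"])@R).round(1))
a=grab_frame("side")[:,:,::-1][130:360,200:460]
b=grab_frame("scene")[:,:,::-1][170:320,210:390]
cv2.imwrite("pics/s2.png",np.hstack([cv2.resize(a,(400,354)),cv2.resize(b,(400,333))[:333] if 0 else cv2.copyMakeBorder(cv2.resize(b,(400,333)),0,21,0,0,0)]))
```

```text
3.45 [576.74609304   1.38122954  87.1860581 ] [0.00328985 0.69081784 0.54584213]
[[  1.2  -2.5  27.2]
 [-15.3  42.5  27.2]
 [-20.8  87.5  27.2]
 [-15.3 132.5  27.2]
 [  1.2 177.5  27.3]]
```

View pics/s2.png

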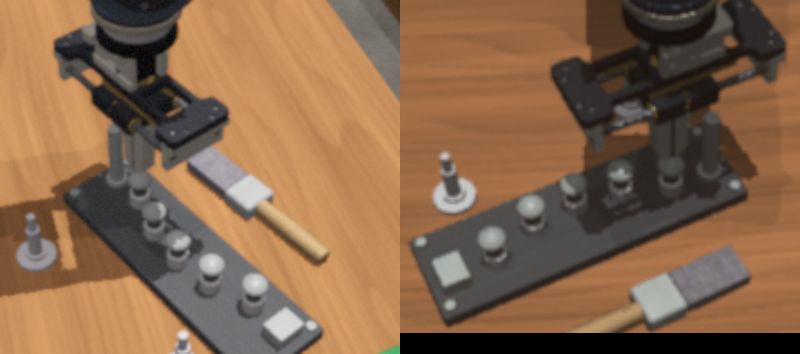

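The fingertips are centred over head a, clear of the post and about 13 mm above the head. I'll take out the residual offset and ease down to just above contact.

Call:
step_arm(
  series="1 0.12 -0.25 0 0; 1 0 0 0.5 0; 1 0 0 0.4 0; 1 0 0 0.2 0; 1 0 0 0 0; 1 0 0 0 0; 1 0 0 0 0",
)

```text
time: 4.25
position: [576.6, 4.1, 75.7]
tcp_rot: [[0.921, 0.389, 0.0], [0.389, -0.921, -0.0], [0.0, 0.0, -1.0]]
force: [-0.7, 0.5, 1.2]
opening: 0.5
gripper_force: 0.0
```

Call:
step_arm(
  series="1 0 0 0.2 0; 1 0 0 0.2 0; 1 0 0 0.15 0; 1 0 0 0.1 0; 1 0 0 0 0; 1 0 0 0 0; 1 0 0 0 0",
)

```text
time: 4.95
position: [576.7, 4.2, 69.3]
tcp_rot: [[0.921, 0.389, 0.0], [0.389, -0.921, -0.0], [0.0, 0.0, -1.0]]
force: [1.0, -0.0, 2.2]
opening: 0.3
gripper_force: 0.9
```

Run:
```python
from station import env, grab_frame
import cv2
from h import *
F=[]
for i in range(6):
    im=grab_frame("side"); s=env.state(); F.append([*s["force"],*s["position"]])
print(np.mean(F,0).round(2),np.std(F,0).round(2))
a=im[:,:,::-1][225:345,240:380]
o=cv2.imread("pics/side0.png")[225:345,240:380]
cv2.imwrite("pics/s3.png",np.hstack([cv2.resize(x,(400,343),interpolation=cv2.INTER_CUBIC) for x in(o,a)]))
```

```text
[ 7.6000e-01 -1.9000e-01  1.9600e+00  5.7664e+02  4.1400e+00  6.9220e+01] [0.54 0.28 0.53 0.02 0.01 0.03]
```

View pics/s3.png

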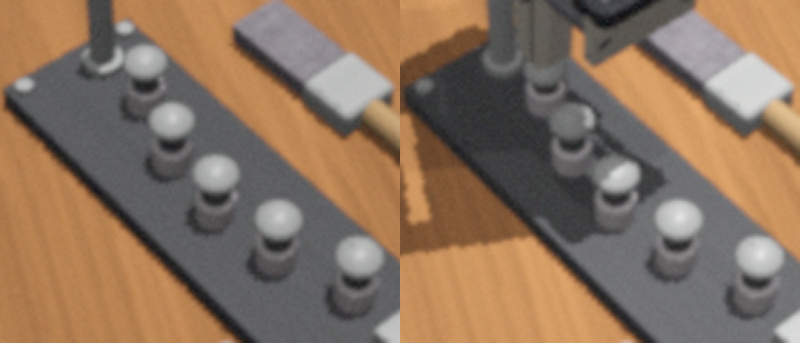

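Head a is visibly lower. The force of 1.96 N matches the 4.8 mm measured from the arm. I'll lift, let it spring back, and go to b.

Call:
step_arm(
  series="1 0 0 -0.3 0; 1 0 0 -0.7 0; 1 0 0 -1 0; 1 0 0 0 0; 1 0 0 0 0; 1 -0.45 1.25 0 0; 1 -0.75 2 0 0; 1 -0.45 1.25 0 0; 1 0 0 0 0; 1 0 0 0 0; 1 0 0 0.6 0; 1 0 0 0.5 0; 1 0 0 0.3 0; 1 0 0 0.2 0; 1 0 0 0.2 0; 1 0 0 0.1 0; 1 0 0 0.1 0; 1 0 0 0 0; 1 0 0 0 0; 1 0 0 0 0",
)

```text
time: 7.25
position: [578.9, -43.7, 69.3]
tcp_rot: [[0.921, 0.389, 0.0], [0.389, -0.921, 0.0], [0.0, 0.0, -1.0]]
force: [-0.3, 1.0, 1.8]
opening: 0.9
gripper_force: 1.0
```

```bash
cat > m.py <<'E'
from station import env, grab_frame
from h import *
F=[]
for i in range(6):
    grab_frame("side"); s=env.state(); F.append([*s["force"],*s["position"]])
print(np.mean(F,0).round(2),((place([601.8,-83.05,.4],0,60)-s["position"])@np.array(s["tcp_rot"])).round(1)[:,:2].tolist())
E
python3 m.py
```

```text
[-3.000e-01  1.170e+00  2.170e+00  5.789e+02 -4.372e+01  6.921e+01] [[16.8, -44.8], [0.3, 0.2], [-5.2, 45.2], [0.3, 90.2], [16.8, 135.2]]
```

Stem b reads 2.2 N at the same height, so it has dipped. Next is c, at tool x -5.5, y +45.

Call:
step_arm(
  series="1 0 0 -0.3 0; 1 0 0 -0.7 0; 1 0 0 -1 0; 1 0 0 0 0; 1 0 0 0 0; 1 -0.15 1.25 0 0; 1 -0.2 2 0 0; 1 -0.15 1.25 0 0; 1 0 0 0 0; 1 0 0 0 0; 1 0 0 0.6 0; 1 0 0 0.5 0; 1 0 0 0.3 0; 1 0 0 0.2 0; 1 0 0 0.2 0; 1 0 0 0.1 0; 1 0 0 0.1 0; 1 0 0 0 0; 1 0 0 0 0; 1 0 0 0 0",
)

```text
time: 9.55
position: [591.8, -87.1, 69.3]
tcp_rot: [[0.921, 0.389, 0.0], [0.389, -0.921, 0.0], [0.0, 0.0, -1.0]]
force: [-0.4, 1.3, 2.8]
opening: 1.0
gripper_force: 1.0
```

```bash
python3 m.py
```

```text
[ -0.96   1.37   1.96 591.79 -87.1   69.21] [[21.8, -89.9], [5.3, -44.9], [-0.2, 0.1], [5.3, 45.1], [21.8, 90.1]]
```

Stem c has dipped too. Next is d.

Call:
step_arm(
  series="1 0 0 -0.3 0; 1 0 0 -0.7 0; 1 0 0 -1 0; 1 0 0 0 0; 1 0 0 0 0; 1 0.15 1.25 0 0; 1 0.23 2 0 0; 1 0.15 1.25 0 0; 1 0 0 0 0; 1 0 0 0 0; 1 0 0 0.6 0; 1 0 0 0.5 0; 1 0 0 0.3 0; 1 0 0 0.2 0; 1 0 0 0.2 0; 1 0 0 0.1 0; 1 0 0 0.1 0; 1 0 0 0 0; 1 0 0 0 0; 1 0 0 0 0",
)

```text
time: 11.85
position: [614.2, -126.5, 69.3]
tcp_rot: [[0.921, 0.389, 0.0], [0.389, -0.921, -0.0], [0.0, 0.0, -1.0]]
force: [-0.7, 1.1, 2.6]
opening: 0.3
gripper_force: 1.0
```

```bash
python3 m.py
```

```text
[  -1.11    1.06    1.53  614.2  -126.49   69.21] [[16.5, -134.8], [-0.0, -89.8], [-5.5, -44.8], [-0.0, 0.2], [16.5, 45.2]]
```

Call:
step_arm(
  series="1 0 0 -0.3 0; 1 0 0 -0.7 0; 1 0 0 -1 0; 1 0 0 0 0; 1 0 0 0 0; 1 0.45 1.25 0 0; 1 0.75 2 0 0; 1 0.45 1.25 0 0; 1 0 0 0 0; 1 0 0 0 0; 1 0 0 0.6 0; 1 0 0 0.5 0; 1 0 0 0.3 0; 1 0 0 0.2 0; 1 0 0 0.2 0; 1 0 0 0.1 0; 1 0 0 0.1 0; 1 0 0 0 0; 1 0 0 0 0; 1 0 0 0 0",
)

```text
time: 14.15
position: [646.9, -161.5, 69.3]
tcp_rot: [[0.921, 0.389, 0.0], [0.389, -0.921, -0.0], [0.0, 0.0, -1.0]]
force: [-0.9, 1.4, 3.1]
opening: 0.4
gripper_force: 1.0
```

```bash
python3 m.py
```

```text
[  -1.      1.28    1.61  646.9  -161.53   69.2 ] [[-0.0, -179.8], [-16.5, -134.8], [-22.0, -89.8], [-16.5, -44.8], [0.0, 0.2]]
```

Stem e has dipped. I'll lift well clear and check.

Call:
step_arm(
  series="1 0 0 -0.3 0; 1 0 0 -0.7 0; 1 0 0 -1.5 0; 1 0 0 -2.5 0; 1 0 0 -3 0; 1 0 0 -3 0; 1 0 0 -3 0; 1 0 0 -2 0; 1 0 0 -1 0; 1 0 0 0 0; 1 0 0 0 0; 1 0 0 0 0; 1 0 0 0 0; 1 0 0 0 0",
)

```text
time: 15.85
position: [646.7, -161.5, 238.4]
tcp_rot: [[0.921, 0.389, -0.001], [0.389, -0.921, 0.0], [-0.001, -0.001, -1.0]]
force: [-0.8, -0.2, 1.1]
opening: 0.5
gripper_force: 0.0
```

Run:
```python
from station import grab_frame
import cv2,numpy as np
a=grab_frame("side")[:,:,::-1][180:480,190:530]
b=grab_frame("scene")[:,:,::-1][190:360,120:380]
cv2.imwrite("pics/s4.png",np.hstack([cv2.resize(a,(340,300)),cv2.resize(b,(459,300))]))
```

```text
(no output)
```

View pics/s4.png

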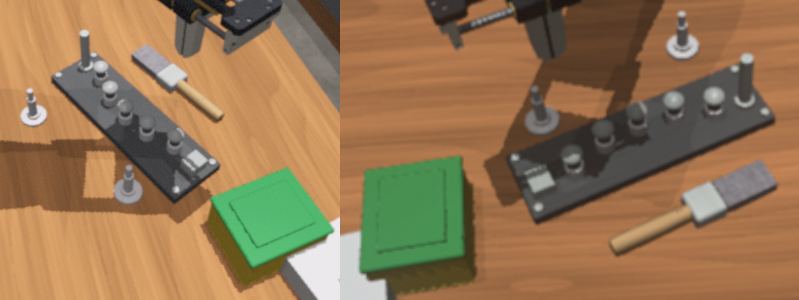

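All five heads are up, the loose parts, box and brush have not moved, and the gripper is well clear.

```bash
python3 -c "
from station import env
print(env.finish_job())"
```

```text
the job is handed in; nothing more can be done
None
```

Job handed in: I dipped stems a to e in order from the post end, each about 4.8 mm by arm height at roughly 1.5–2.2 N; all five sprang back up, nothing else was disturbed, and the arm finished clear at about 16 s.

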